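# Load the wide panel carrier under the crossbar of the scratch tester

### The arm

A 7-joint arm with a two-finger parallel gripper is mounted at the origin on the work surface. World frame = base frame: x ahead of the robot, y to its left, z up, the work surface at z = 0. Lengths are in m, angles in rad, forces in N, time in s.
With the tool pointing down it reaches from about 0.375 to 0.925 m from the base axis. Payload 3.1 kg.
Tool frame: the origin (TCP) lies midway between the tips of the shut fingers; the grasp point (between the pads) lies 19 mm behind it; z points along the fingers, y is the line along which they close (so a half turn about z gives the same grasp; the last joint's range is limited). The gripper opens to 85 mm and grips with 20 to 120 N. Pads are 22 mm wide; open, the fingers measure 114 mm over their backs; the gripper's body (76 mm by 85 mm) begins 54 mm behind the grasp point. The pads swing forward as they close: fully open they stand 13 mm farther back than shut.
Start: joints at [-1.268, 0.383, 0.044, 1.598, -0.018, 1.161, -0.05], TCP at [0.254, 0.598, 0.231] pointing down, gripper open.
Joint ranges: [-2.61, 2.61], [-0.41, 2.15], [-1.48, 1.57], [0, 2.5], [-1.57, 4.71], [0.05, 1.97], [-2.85, 2.85]. Speed limits (rad/s): [2.79, 2.79, 3.14, 3.14, 3.14, 3.14, 3.14].

### API

Orientations are given as a unit quaternion [w, x, y, z].
In Python, from workcell import readout, eyes, manip gives the robot as it stands.
- The arm moves only by the tool servo_tool, never from a script. Its argument "deltas" is a list of rows, each an object of numbers: "dx", "dy", "dz": the shift along the tool's x, y, z in mm; "spin": the turn about the tool's z in degrees; "hand": the closure, from -1 (fully open) to 1 (shut). In form: [{"dx": .., "dy": .., "dz": .., "spin": .., "hand": ..}, ...]. A call has 1 to 10 rows; each row shifts and turns the commanded pose from where the row before left it, along the tool's axes as they then stand; what a row does not reach is not made up. A row lasts 1/10 s, in which the tool goes at most 50 mm and 8.59 degrees, less where a joint would pass 70% of its speed; a pose out of reach is approached as far as the arm can. A call with a gripper value outside its range is refused whole. The fingers move at their own pace and stop on an object; the grip force is fixed at half the most. Time passes only in rows, so rows that do not move let the fingers close. It gives the time, the measured TCP pose, the force, the opening and the grip force at its end, in the units of the state.
- readout.state(): the state, without advancing time (a new reading comes with each control period).
- eyes.capture(name): name is "scene" or "side" or "wrist"; returns a dict with "color" (384x512x3 uint8, red, green, blue), "depth" (384x512 float32, m along the optical axis (not along the pixel's ray), 0 where there is no reading), "camera_matrix" (3x3 intrinsics, pixels), "rvec" (rotation vector, rad) and "tvec" (3), from world to camera coordinates, as OpenCV has them. Camera axes: x right, y down, z forward; pixel columns grow to the right and rows downward; lengths in m; the calibration is good to about 2 mm. The wrist camera is an equidistant fisheye: a pixel r from the principal point sees the ray r / f radians off the axis. A picture is of the moment at which its call begins.
- manip.close_job(): hands the job in; it is judged then, once.
The state is a dict: "time_s": time; "qpos": joint angles; "joint_velocities": joint speeds; "tau": joint torques, N m; "ee_pos": TCP position; "orientation": TCP orientation; "force": force on the tool from outside, world axes, zero at the start; "torque": the same for the moment, N m; "opening": opening from 0.0 (shut) to 1.0 (fully open); "grasp_force": force on a finger pad.
Only numpy, scipy, OpenCV 4.12 (cv2) and the standard library are available. Lean on these libraries where they do the work, as an engineer would, in place of code of your own. Each camera call takes 0.05 s, during which the arm holds its last target. There are 200 camera calls.

### The job

In this coatings lab, take the wide test-panel carrier by its upright grip block and slide it, flat plate first, into the low slot beneath the fixed crossbar of the scratch tester until it is fully home against the stop at the back. Leave it lying flat and straight on the tester's base, let go, and leave the narrow carrier where it is.

Things in the scene. Friction and masses are not known exactly. Their poses are not given: they have to be found in the camera images.
- wide_carrier: Carrier to load, loose, 0.3-0.65 kg: aluminium plate 130 long (x) x 70 wide (y) x 10 mm thick, a 2 mm grey test panel on its front part, an upright steel grip block at its rear. Origin: centre of plate's underside; x to the front edge (+65 mm), z up. Block centred at x -45, y 0: 30 mm (x) by 20 mm thick (y), from z 10 to z 60 mm: pinch it from above across its 20 mm (along y).
- narrow_carrier: Carrier to leave alone, loose: same materials, length, height, grip block, origin and axes as the wide one, but its plate is only 36 mm wide. Either carrier may lie left or right of the tester.
- tester: Scratch tester, fixed, turned up to 20 degrees: grey base plate 180 (x) x 150 (y) x 10 mm with a low steel bridge; bare from x -90 to the bridge. Origin: centre of base's underside; x points from the slot's mouth (robot side) in to the stop, z up. Wide carrier fully home: its origin at x 5, y 0, z 10 mm here, its x along this x, its grip block in the open 45 mm before the crossbar.
- slot (a point): Middle of the slot's mouth on its floor, under the crossbar's front face: x 20, y 0, z 10 mm of the tester, same axes. Slot 90 mm wide between cheeks (from x -5 to 40 here) and 30 mm high under the crossbar, which spans x 0 to 35 and z 30 to 50 mm here; knob on it up to z 66. Behind it a dark steel stop bar 20 mm high crosses the slot, face at x 50 mm: the plate's front edge meets it.
Things that resemble listed ones, but are neither listed nor needed, are in the scene too. Leave any purple or red look-alike of the wide_carrier alone.

How it is judged:
By the outcome, as a careful person would: the job done as asked, in the order asked, and still so for the second after the job is handed in, with the robot touching nothing.
It also fails if it takes over 35 s, if anything falls off the work surface, if the arm or the gripper's body presses on something with over 40 N, if the wrist force passes 120 N, or if a joint passes its speed limit or range.

## Working session

There is one attempt and no reset: what is moved stays moved. The work goes in short steps, Python scripts to look and compute and a tool call to move; the robot and the scene stay as the last step left them, time stands still between calls to the robot, and variables do not carry over. Pictures are saved under pics/ and viewed, at most 10 in all, crops included, and the job is handed in when it is done.

Besides the shell and the picture viewer there is one more tool, called after "Request:" as a command line: name --argument value ..., lists and objects as JSON in quotes. servo_tool: Moves the arm, as the interface text tells. Its arguments: {"type":"object","properties":{"deltas":{"type":"array","items":{"type":"object","properties":{"dx":{"type":"number"},"dy":{"type":"number"},"dz":{"type":"number"},"spin":{"type":"number"},"hand":{"type":"number"}}}}},"required":["deltas"]}

```bash
mkdir -p pics; cat > h.py <<'E'
import numpy as np, cv2
from workcell import readout, eyes, manip
def cap(n):
    c=eyes.capture(n); np.savez('last_'+n,**c); return c
def world(c):
    K=np.array(c['camera_matrix']);R=cv2.Rodrigues(np.array(c['rvec'],float))[0];t=np.array(c['tvec'],float).ravel()
    d=c['depth'];v,u=np.mgrid[:d.shape[0],:d.shape[1]]
    P=np.stack([(u-K[0,2])/K[0,0]*d,(v-K[1,2])/K[1,1]*d,d],-1)
    return (P-t)@R
E
python3 - <<'E'
from h import *
s=readout.state();print(s)
ims=[]
for n in('scene','side'):
    c=cap(n);ims.append(c['color']);W=world(c);print(n,-cv2.Rodrigues(np.array(c['rvec'],float))[0].T@np.array(c['tvec']).ravel())
    cv2.imwrite(f'pics/{n}0.png',c['color'][...,::-1])
E
```

```text
{'time_s': 0.0, 'qpos': array([-1.26780544,  0.38381939,  0.04383132,  1.59958812, -0.01788545,
        1.16120184, -0.04990298]), 'joint_velocities': array([-4.15105892e-04,  1.98550674e-03, -1.01406306e-03,  2.11094695e-03,
        6.46308728e-05, -2.78881164e-04, -3.71007745e-04]), 'tau': array([-1.00895038e-04, -4.33466613e+01,  1.02454327e+00, -2.49512100e+01,
        1.06543733e-02,  1.15384013e-02, -7.52154563e-06]), 'ee_pos': array([0.25323341, 0.59761223, 0.22989066]), 'orientation': array([-1.85971900e-04,  1.99015146e-01,  9.79995536e-01, -1.29895004e-03]), 'force': array([-0.64992071,  0.87918105, -0.72818044]), 'torque': array([ 0.00023156,  0.03948504, -0.0139817 ]), 'grasp_force': 0.0, 'opening': 0.9996313862148056}
scene [1.53105318 0.40269786 1.19764997]
side [-0.06342354 -1.07540634  1.00129961]
```

View pics/scene0.png

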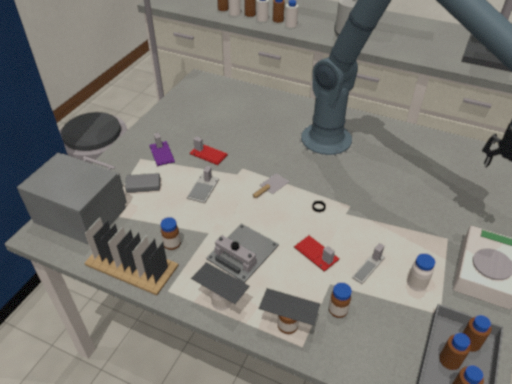

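View pics/side0.png

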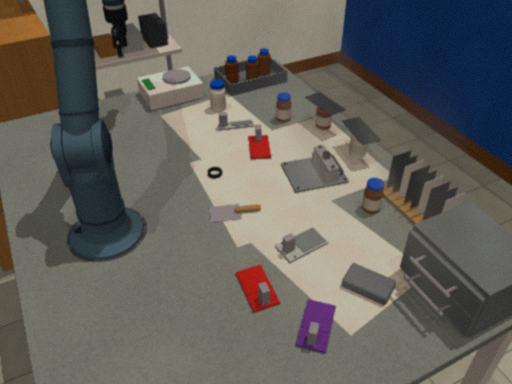

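Scene view: the candidates are the silver wide plate at (203,187), the silver narrow plate at (370,262), two red ones at (209,154) and (317,252), and a purple one at (162,152). The tester is at (243,250). The silver wide plate at scene (203,187) / side (300,243) fits: bare aluminium, wide, with a grey panel. I'll confirm this in a crop and measure.

```bash
python3 - <<'E'
from h import *
a=dict(np.load('last_scene.npz'));b=dict(np.load('last_side.npz'))
z=lambda im,x,y,w,h:cv2.resize(im[y:y+h,x:x+w],(400,300),interpolation=cv2.INTER_CUBIC)
im=np.vstack([np.hstack([z(a['color'],163,157,80,60),z(b['color'],260,213,80,60)]),np.hstack([z(a['color'],195,215,100,75),z(b['color'],270,135,100,75)])])
cv2.imwrite('pics/crop1.png',im[...,::-1])
for n,c,rc,rt in(('scene',a,(175,160,230,210),(195,220,285,285)),('side',b,(265,225,335,265),(275,140,355,195))):
    W=world(c)
    for nm,(x0,y0,x1,y1) in(('car',rc),('tes',rt)):
        P=W[y0:y1,x0:x1].reshape(-1,3);P=P[P[:,2]<.2]
        print(n,nm,np.histogram(P[:,2]*1000,bins=np.arange(-6,76,4))[0])
        for lo,hi in((.006,.017),(.025,.045),(.045,.057),(.057,.07)):
            Q=P[(P[:,2]>lo)&(P[:,2]<hi)]
            if len(Q)<8: continue
            r=cv2.minAreaRect((Q[:,:2]*1000).astype(np.float32))
            print(lo,len(Q),np.round(r[0],1),np.round(r[1],1),round(r[2],1),Q.mean(0).round(4))
E
```

```text
scene car [195 873 870 282 235 155  27   4   7   6  11   5   7   7  10   4  21  14
   0   0]
0.006 645 [ 442.8 -313.9] [262.7 199.6] 27.0 [ 0.4553 -0.302   0.0108]
0.025 36 [ 418.5 -296.2] [20.8 35.6] 58.6 [ 0.4214 -0.2976  0.0354]
0.045 19 [ 419.8 -295.8] [16.6 30. ] 62.2 [ 0.4233 -0.2982  0.0504]
0.057 38 [ 415.8 -301.6] [31.8 17.9] 7.2 [ 0.4163 -0.3014  0.0612]
scene tes [ 206 1302 1210  612  728  241   39   45   63   79   25   40   30   35
   29   73  175  116   31   16]
0.006 1556 [660.  -56.6] [257.8 285.2] 24.8 [ 0.652  -0.0382  0.0108]
0.025 242 [722.1 -47.6] [ 62.1 136.2] 8.5 [ 0.7237 -0.0475  0.0335]
0.045 119 [695.7 -51.7] [132.2  39.8] 77.3 [ 0.7088 -0.043   0.0518]
0.057 347 [696.4 -51.3] [130.5  39.5] 77.1 [ 0.6987 -0.0493  0.0618]
side car [ 134 1150  526  213  462  105   16    8   12   15   15   11   15   16
    9   28   41   12    0    0]
0.006 770 [ 458.9 -308.8] [162.4 130.4] 26.4 [ 0.465  -0.3067  0.0113]
0.025 63 [ 414.4 -312.5] [20.1 32.7] 61.5 [ 0.4132 -0.3117  0.0352]
0.045 46 [ 416.9 -308.6] [30.1 18.1] 0.9 [ 0.4156 -0.3113  0.0512]
0.057 65 [ 416.9 -306.1] [31.2 21.8] 7.1 [ 0.4167 -0.3059  0.06  ]
side tes [ 235 1424  820  587  556   94   36   39   46   52   28   37   31   35
   29   60  137   71   13   13]
0.006 1229 [689.5 -21.9] [286.3 257.5] 61.0 [ 0.6416 -0.0493  0.0103]
0.025 201 [748.1 -62.9] [138.4 151.7] 80.4 [ 0.7161 -0.0698  0.0342]
0.045 107 [749.9 -62. ] [133.  147.6] 82.8 [ 0.7065 -0.0662  0.0516]
0.057 244 [747.5 -64.9] [135.1 140.5] 77.8 [ 0.7001 -0.0587  0.0612]
```

View pics/crop1.png

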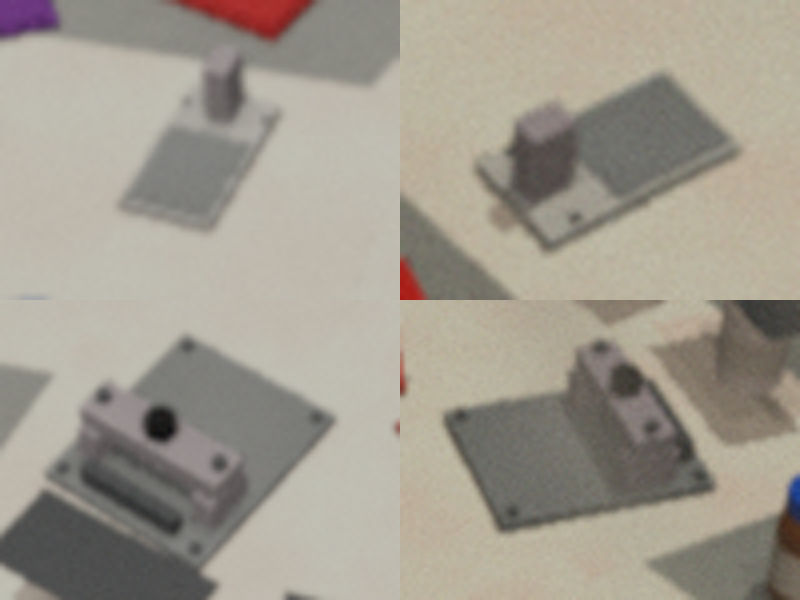

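The crop confirms it: wide bare aluminium plate with a grey panel and steel block. I'll fit poses from the corners in both views.

```bash
cat >> h.py <<'E'
def ray(c,u,v,z):
    K=np.array(c['camera_matrix']);R=cv2.Rodrigues(np.array(c['rvec'],float))[0];t=np.array(c['tvec'],float).ravel()
    d=R.T@np.linalg.inv(K)@[u,v,1];o=-R.T@t
    return (o+d*(z-o[2])/d[2])[:2]
def fit(M,Wd):
    M=np.array(M,float);Wd=np.array(Wd);m,w=M.mean(0),Wd.mean(0);A=M-m;B=Wd-w
    th=np.arctan2((A[:,0]*B[:,1]-A[:,1]*B[:,0]).sum(),(A*B).sum())
    R=np.array([[np.cos(th),-np.sin(th)],[np.sin(th),np.cos(th)]]);t=w-R@m
    return t,np.degrees(th),((M@R.T+t)-Wd)*1000
E
python3 - <<'E'
from h import *
a=dict(np.load('last_scene.npz'));b=dict(np.load('last_side.npz'))
np.set_printoptions(suppress=True,precision=4)
# model (x,y) -> pixels, carrier top z .010 ; scene cam looks towards robot: image left=-y
def go(L,z):
    M=[];Wd=[]
    for c,u,v,m in L: M.append(np.array(m)/1000);Wd.append(ray(c,u,v,z))
    t,th,r=fit(M,Wd);print(t,th);print(np.round(np.c_[np.array(Wd)*1000,r],1))
go([(a,187,198.6,(65,-35)),(a,205,203,(65,35)),(a,219,178.4,(-65,35)),
    (b,313,227.4,(65,35)),(b,328,243,(65,-35)),(b,290,261.5,(-65,-35)),(b,276,245,(-65,35))],.01)
go([(a,241.2,224.5,(-90,-75)),(a,278.7,243.8,(-90,75)),(a,207,258,(90,-75)),(a,242.5,281,(90,75)),
    (b,281.2,163,(-90,75)),(b,296,191.5,(-90,-75)),(b,348.7,181.5,(90,-75))],.01)
W=world(a)
for u,v in((203,275),(225,283),(240,295),(270,300),(315,310),(258,190),(275,183)):print((u,v),W[v,u])
P=W[260:330,185:330].reshape(-1,3);P=P[P[:,2]>.08];print(P.min(0),P.max(0))
E
```

```text
[ 0.4621 -0.2996] 5.97251103330361
[[ 532.8 -318.2   -2.4   -9.4]
 [ 525.4 -251.5   -2.3   -6.4]
 [ 394.6 -266.8   -0.8   -4.7]
 [ 521.4 -264.6    1.7    6.7]
 [ 525.8 -335.1    4.6    7.5]
 [ 400.  -344.     1.1    2.9]
 [ 395.8 -275.    -2.     3.5]]
[ 0.6606 -0.047 ] -11.533323684656192
[[ 562.5  -95.9   -5.1   -6.6]
 [ 586.6   47.4    0.8   -2.9]
 [ 732.  -129.8    1.8   -8.7]
 [ 763.4    6.6    0.4    1.9]
 [ 588.1   38.9   -0.7    5.6]
 [ 558.  -107.9   -0.7    5.4]
 [ 730.3 -143.7    3.5    5.3]]
(203, 275) [ 0.848  -0.0716  0.0978]
(225, 283) [ 0.8463 -0.0042  0.0979]
(240, 295) [0.8609 0.0482 0.093 ]
(270, 300) [0.8441 0.1283 0.0973]
(315, 310) [0.8242 0.2467 0.0994]
(258, 190) [ 0.4    -0.1102  0.0199]
(275, 183) [ 0.325  -0.0776  0.003 ]
[ 0.7957 -0.0982  0.091 ] [1.5311 0.4027 1.1976]
```

Request:
servo_tool --deltas '[{"dx":-34,"dy":-23},{"dx":-34,"dy":-23},{"dx":-34,"dy":-23},{"dx":-34,"dy":-23},{"dx":-34,"dy":-23},{"dx":-34,"dy":-23},{"dx":-34,"dy":-23},{"dx":-34,"dy":-23},{"dx":-34,"dy":-23},{"dx":-34,"dy":-23}]'

```text
invalid input
```

Request:
servo_tool --deltas '[{"dx":-10,"dy":-36},{"dx":-10,"dy":-36},{"dx":-10,"dy":-36},{"dx":-10,"dy":-36},{"dx":-10,"dy":-36},{"dx":-10,"dy":-36},{"dx":-10,"dy":-36},{"dx":-10,"dy":-36},{"dx":-10,"dy":-36},{"dx":-10,"dy":-36}]'

```text
invalid input
```

Request:
servo_tool --deltas '[{"dx":-34,"dy":-23,"dz":0,"spin":0,"hand":-1},{"dx":-34,"dy":-23,"dz":0,"spin":0,"hand":-1},{"dx":-34,"dy":-23,"dz":0,"spin":0,"hand":-1},{"dx":-34,"dy":-23,"dz":0,"spin":0,"hand":-1},{"dx":-34,"dy":-23,"dz":0,"spin":0,"hand":-1},{"dx":-34,"dy":-23,"dz":0,"spin":0,"hand":-1},{"dx":-34,"dy":-23,"dz":0,"spin":0,"hand":-1},{"dx":-34,"dy":-23,"dz":0,"spin":0,"hand":-1},{"dx":-34,"dy":-23,"dz":0,"spin":0,"hand":-1},{"dx":-34,"dy":-23,"dz":0,"spin":0,"hand":-1}]'

```text
time_s: 1.1
ee_pos: [0.4772, 0.2523, 0.2309]
orientation: [-0.0, 0.199, 0.98, -0.0]
force: [0.6, 0.2, -0.3]
opening: 0.999
grasp_force: 0.0
```

Request:
servo_tool --deltas '[{"dx":-10,"dy":-36,"dz":0,"spin":0,"hand":-1},{"dx":-10,"dy":-36,"dz":0,"spin":0,"hand":-1},{"dx":-10,"dy":-36,"dz":0,"spin":0,"hand":-1},{"dx":-10,"dy":-36,"dz":0,"spin":0,"hand":-1},{"dx":-10,"dy":-36,"dz":0,"spin":0,"hand":-1},{"dx":-10,"dy":-36,"dz":0,"spin":0,"hand":-1},{"dx":-10,"dy":-36,"dz":0,"spin":0,"hand":-1},{"dx":-10,"dy":-36,"dz":0,"spin":0,"hand":-1},{"dx":-10,"dy":-36,"dz":0,"spin":0,"hand":-1},{"dx":-10,"dy":-36,"dz":0,"spin":0,"hand":-1}]'

```text
time_s: 2.1
ee_pos: [0.4277, -0.1177, 0.231]
orientation: [-0.0, 0.199, 0.98, 0.0]
force: [0.1, -0.4, -0.8]
opening: 0.999
grasp_force: 0.0
```

Request:
servo_tool --deltas '[{"dx":-10,"dy":-36,"dz":0,"spin":0,"hand":-1},{"dx":-10,"dy":-36,"dz":0,"spin":0,"hand":-1},{"dx":-10,"dy":-36,"dz":0,"spin":0,"hand":-1},{"dx":-10,"dy":-36,"dz":0,"spin":0,"hand":-1},{"dx":-10,"dy":-36,"dz":0,"spin":0,"hand":-1},{"dx":0,"dy":0,"dz":0,"spin":8,"hand":-1},{"dx":0,"dy":0,"dz":0,"spin":8,"hand":-1},{"dx":0,"dy":0,"dz":0,"spin":8,"hand":-1},{"dx":0,"dy":0,"dz":0,"spin":8,"hand":-1},{"dx":0,"dy":0,"dz":0,"spin":8,"hand":-1}]'

```text
time_s: 3.1
ee_pos: [0.4039, -0.3014, 0.2308]
orientation: [-0.001, 0.525, 0.851, -0.0]
force: [-0.9, -0.5, 0.4]
opening: 0.999
grasp_force: 0.0
```

Request:
servo_tool --deltas '[{"dx":0,"dy":0,"dz":0,"spin":8,"hand":-1},{"dx":0,"dy":0,"dz":0,"spin":8,"hand":-1},{"dx":0,"dy":0,"dz":0,"spin":8,"hand":-1},{"dx":0,"dy":0,"dz":0,"spin":8,"hand":-1},{"dx":0,"dy":0,"dz":0,"spin":8,"hand":-1},{"dx":0,"dy":0,"dz":0,"spin":8,"hand":-1},{"dx":0,"dy":0,"dz":0,"spin":8,"hand":-1},{"dx":0,"dy":0,"dz":0,"spin":8,"hand":-1},{"dx":0,"dy":0,"dz":0,"spin":8,"hand":-1},{"dx":0,"dy":0,"dz":0,"spin":8,"hand":-1}]'

```text
time_s: 4.1
ee_pos: [0.404, -0.3013, 0.2309]
orientation: [-0.0, 0.949, 0.315, -0.0]
force: [0.1, -0.6, 0.1]
opening: 0.999
grasp_force: 0.0
```

Request:
servo_tool --deltas '[{"dx":0,"dy":0,"dz":0,"spin":8,"hand":-1},{"dx":0,"dy":0,"dz":0,"spin":8,"hand":-1},{"dx":0,"dy":0,"dz":0,"spin":8,"hand":-1},{"dx":0,"dy":0,"dz":0,"spin":7,"hand":-1},{"dx":0,"dy":0,"dz":0,"spin":0,"hand":-1}]'

```text
time_s: 4.6
ee_pos: [0.404, -0.3013, 0.2308]
orientation: [-0.0, 0.999, 0.053, -0.001]
force: [-0.3, 0.1, -0.3]
opening: 1.002
grasp_force: 0.0
```

```bash
python3 - <<'E'
from h import *
c=cap('wrist');cv2.imwrite('pics/w1.png',cv2.resize(c['color'],(800,600),interpolation=cv2.INTER_CUBIC)[...,::-1])
s=readout.state();print(s['qpos'],s['ee_pos'],s['orientation'],s['time_s']);print(c['camera_matrix'],c['rvec'],c['tvec'])
E
```

```text
[-0.51579209  0.19916427  1.20168925  1.98126373 -0.20838069  1.09743925
 -0.68737726] [ 0.40410249 -0.30129492  0.23089243] [-1.36960447e-04  9.98541415e-01  5.39890508e-02 -4.53466088e-04] 4.65
[[297.31863964   0.         255.20478374]
 [  0.         297.31863964 192.7505709 ]
 [  0.           0.           1.        ]] [-2.16938979  1.95087068  0.27886782] [-0.34318926  0.32003031  0.48147769]
```

View pics/w1.png

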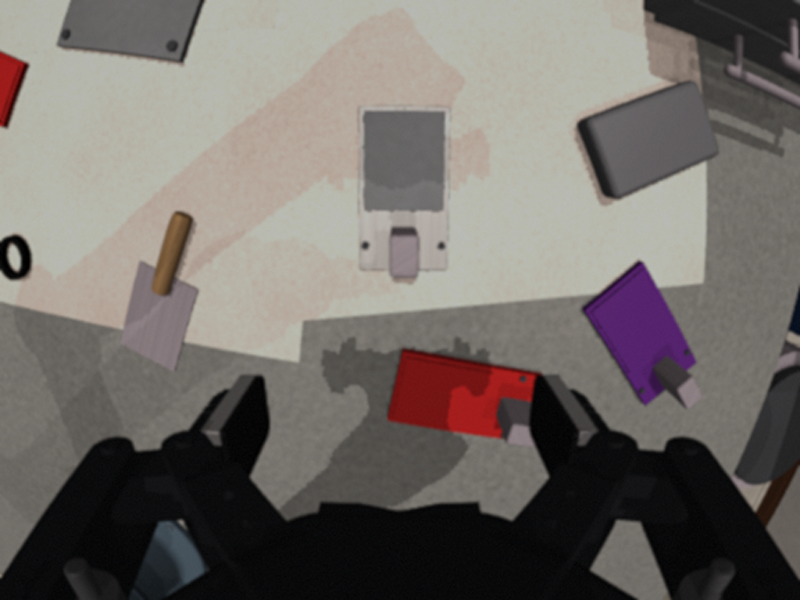

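The wrist view shows the wide carrier at (405,190) with its block at (404,255), the purple one at (640,335), a red one at (465,395) and part of the tester top-left. I'll convert its corners to positions through the fisheye model.

```bash
cat >> h.py <<'E'
def wray(c,pts,z,s=1.5625):
    K=np.array(c['camera_matrix']);R=cv2.Rodrigues(np.array(c['rvec'],float))[0];t=np.array(c['tvec'],float).ravel()
    p=(np.array(pts,float)+.5)/s-.5
    n=cv2.fisheye.undistortPoints(p[None],K,np.zeros(4))[0]
    o=-R.T@t;out=[]
    for (x,y) in n:
        d=R.T@[x,y,1];out.append((o+d*(z-o[2])/d[2])[:2])
    return np.array(out)
def yaw(q):
    from scipy.spatial.transform import Rotation as Ro
    X=Ro.from_quat([q[1],q[2],q[3],q[0]]).as_matrix()[:,0];return np.degrees(np.arctan2(X[1],X[0]))
E
python3 - <<'E'
from h import *
np.set_printoptions(suppress=True,precision=4)
c=dict(np.load('last_wrist.npz'))
w=wray(c,[(360,107),(450,107),(447,269),(360,269)],.01)
t,th,r=fit(np.array([(65,35),(65,-35),(-65,-35),(-65,35)])/1000,w);print(t,th);print(np.c_[w*1000,r].round(1))
R=np.array([[np.cos(np.radians(th)),-np.sin(np.radians(th))],[np.sin(np.radians(th)),np.cos(np.radians(th))]])
print('block',t+R@[-.045,0],'topblock',wray(c,[(392,277),(416,277),(392,250)],.06))
print('tester rear corners',wray(c,[(60,47),(182,62)],.01))
s=readout.state();print('toolyaw',yaw(s['orientation']))
E
```

```text
[ 0.4619 -0.3001] 5.748248911598734
[[ 521.9 -259.5    1.1    0.7]
 [ 529.5 -328.2    0.5   -0.3]
 [ 401.7 -341.    -1.    -0.4]
 [ 394.3 -271.8   -0.6   -0. ]]
block [ 0.4171 -0.3046] topblock [[ 0.4022 -0.2975]
 [ 0.404  -0.314 ]
 [ 0.421  -0.2955]]
tester rear corners [[ 0.5846  0.0373]
 [ 0.5567 -0.1055]]
toolyaw 6.189707884082626
```

Request:
servo_tool --deltas '[{"dx":12.6,"dy":4.7,"dz":0,"spin":0.4,"hand":-1},{"dx":0,"dy":0,"dz":35,"spin":0,"hand":-1},{"dx":0,"dy":0,"dz":35,"spin":0,"hand":-1},{"dx":0,"dy":0,"dz":35,"spin":0,"hand":-1},{"dx":0,"dy":0,"dz":30,"spin":0,"hand":-1},{"dx":0,"dy":0,"dz":25,"spin":0,"hand":-1},{"dx":0,"dy":0,"dz":20,"spin":0,"hand":-1},{"dx":0,"dy":0,"dz":14,"spin":0,"hand":-1},{"dx":0,"dy":0,"dz":10,"spin":0,"hand":-1},{"dx":0,"dy":0,"dz":0,"spin":0,"hand":-1}]'

```text
time_s: 5.65
ee_pos: [0.4168, -0.3045, 0.0264]
orientation: [-0.001, 0.999, 0.05, -0.001]
force: [0.6, -0.2, 0.4]
opening: 0.998
grasp_force: 0.0
```

Request:
servo_tool --deltas '[{"dx":0,"dy":0,"dz":0,"spin":0,"hand":1},{"dx":0,"dy":0,"dz":0,"spin":0,"hand":1},{"dx":0,"dy":0,"dz":0,"spin":0,"hand":1},{"dx":0,"dy":0,"dz":0,"spin":0,"hand":1},{"dx":0,"dy":0,"dz":0,"spin":0,"hand":1},{"dx":0,"dy":0,"dz":0,"spin":0,"hand":1},{"dx":0,"dy":0,"dz":0,"spin":0,"hand":1},{"dx":0,"dy":0,"dz":0,"spin":0,"hand":1}]'

```text
time_s: 6.45
ee_pos: [0.4178, -0.3043, 0.0279]
orientation: [-0.001, 0.999, 0.05, 0.0]
force: [-0.2, 2.5, 5.5]
opening: 0.228
grasp_force: 60.1
```

Gripped at about 20 mm opening. Next I'll lift and carry it to a staging point in front of the tester.

Request:
servo_tool --deltas '[{"dx":0,"dy":0,"dz":-15,"spin":0,"hand":1},{"dx":0,"dy":0,"dz":-20,"spin":0,"hand":1},{"dx":0,"dy":0,"dz":-20,"spin":0,"hand":1},{"dx":0,"dy":0,"dz":-15,"spin":0,"hand":1},{"dx":4,"dy":-9,"dz":0,"spin":0,"hand":1},{"dx":9,"dy":-18,"dz":0,"spin":0,"hand":1},{"dx":13,"dy":-27,"dz":0,"spin":0,"hand":1},{"dx":13,"dy":-27,"dz":0,"spin":0,"hand":1},{"dx":13,"dy":-27,"dz":0,"spin":0,"hand":1},{"dx":13,"dy":-27,"dz":0,"spin":0,"hand":1}]'

```text
time_s: 7.45
ee_pos: [0.4681, -0.1616, 0.0963]
orientation: [-0.001, 0.999, 0.05, -0.001]
force: [0.9, 0.5, -4.4]
opening: 0.227
grasp_force: 59.4
```

Request:
servo_tool --deltas '[{"dx":13,"dy":-27,"dz":0,"spin":0,"hand":1},{"dx":13,"dy":-27,"dz":0,"spin":0,"hand":1},{"dx":13,"dy":-27,"dz":0,"spin":0,"hand":1},{"dx":13,"dy":-27,"dz":0,"spin":0,"hand":1},{"dx":9,"dy":-18,"dz":0,"spin":0,"hand":1},{"dx":7,"dy":-10,"dz":0,"spin":3,"hand":1},{"dx":0,"dy":0,"dz":0,"spin":5,"hand":1},{"dx":0,"dy":0,"dz":0,"spin":5,"hand":1},{"dx":0,"dy":0,"dz":0,"spin":4,"hand":1},{"dx":0,"dy":0,"dz":0,"spin":0,"hand":1}]'

```text
time_s: 8.45
ee_pos: [0.5217, -0.021, 0.0961]
orientation: [0.0, 0.995, -0.098, -0.001]
force: [0.1, -0.4, -4.6]
opening: 0.226
grasp_force: 59.4
```

```bash
python3 - <<'E'
from h import *
c=cap('wrist');cv2.imwrite('pics/w2.png',cv2.resize(c['color'],(800,600),interpolation=cv2.INTER_CUBIC)[...,::-1])
s=readout.state();print(s['ee_pos'],yaw(s['orientation']),s['time_s'],s['force'])
E
```

```text
[ 0.52190792 -0.02120575  0.09624843] -11.224982012921549 8.5 [-0.30024192 -0.23354415 -4.27724574]
```

View pics/w2.png

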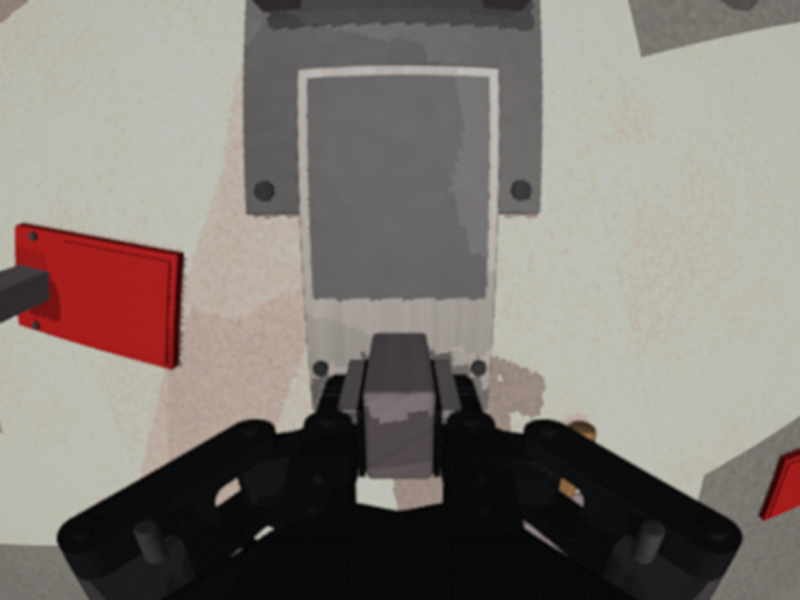

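The wrist view shows the plate ahead with its front corners at (298,70) and (499,70), the tester base's rear corners at (247,214) and (540,214), and the crossbar at the top. I'll compute the relative offset.

```bash
python3 - <<'E'
from h import *
np.set_printoptions(suppress=True,precision=4)
c=dict(np.load('last_wrist.npz'))
w=wray(c,[(247,214),(540,214),(245,80),(541,80)],.01);print(w)
d=w[0]-w[1];print('rear edge len',np.hypot(*d),'yaw',np.degrees(np.arctan2(-d[0],d[1])))
for i,j in((0,2),(1,3)):
    e=w[j]-w[i];print('side yaw',np.degrees(np.arctan2(e[1],e[0])))
ty=np.radians(-11.4)
X=np.array([np.cos(ty),np.sin(ty)]);print('tester origin',w[:2].mean(0)+.09*X)
p=wray(c,[(298,70),(499,70),(491,300),(306,300)],.0783);print(p)
d=p[0]-p[1];print('front len',np.hypot(*d),'yaw',np.degrees(np.arctan2(-d[0],d[1])))
m1=(p[0]+p[1])/2;m2=(p[2]+p[3])/2;e=m1-m2;print('axis yaw',np.degrees(np.arctan2(e[1],e[0])))
print('front mid',m1,'from tcp', .52190792+.11*X[0],-.02120575+.11*X[1])
E
```

```text
[[ 0.5876  0.0438]
 [ 0.5584 -0.1015]
 [ 0.655   0.03  ]
 [ 0.6257 -0.1141]]
rear edge len 0.1481903613166909 yaw -11.369100069284926
side yaw -11.552046883780589
side yaw -10.629471515108982
tester origin [ 0.6613 -0.0466]
[[ 0.6346 -0.0089]
 [ 0.6211 -0.0762]
 [ 0.541  -0.0593]
 [ 0.5541  0.0063]]
front len 0.0686959050505723 yaw -11.28784715958894
axis yaw -11.282413692818533
front mid [ 0.6278 -0.0425] from tcp 0.6297377492083893 -0.04294805744170388
```

Request:
servo_tool --deltas '[{"dx":0,"dy":-2.4,"dz":5,"spin":0.1,"hand":1},{"dx":0,"dy":0,"dz":15,"spin":0,"hand":1},{"dx":0,"dy":0,"dz":15,"spin":0,"hand":1},{"dx":0,"dy":0,"dz":13,"spin":0,"hand":1},{"dx":0,"dy":0,"dz":7.5,"spin":0,"hand":1},{"dx":6,"dy":0,"dz":0,"spin":0,"hand":1},{"dx":8,"dy":0,"dz":0,"spin":0,"hand":1},{"dx":8,"dy":0,"dz":0,"spin":0,"hand":1},{"dx":8,"dy":0,"dz":0,"spin":0,"hand":1},{"dx":0,"dy":0,"dz":0,"spin":0,"hand":1}]'

```text
time_s: 9.5
ee_pos: [0.5558, -0.0263, 0.0428]
orientation: [0.0, 0.995, -0.1, 0.002]
force: [0.2, -0.2, -5.2]
opening: 0.225
grasp_force: 59.5
```

```bash
python3 - <<'E'
from h import *
c=cap('wrist');cv2.imwrite('pics/w3.png',cv2.resize(c['color'],(800,600),interpolation=cv2.INTER_CUBIC)[...,::-1])
s=readout.state();print(s['ee_pos'],yaw(s['orientation']),s['time_s'],s['force'],s['torque'])
E
```

```text
[ 0.55444978 -0.02610355  0.04236797] -11.45025142449675 9.55 [-0.65286077  0.42890597 -4.84329454] [ 0.04669188  0.16056008 -0.01223235]
```

View pics/w3.png

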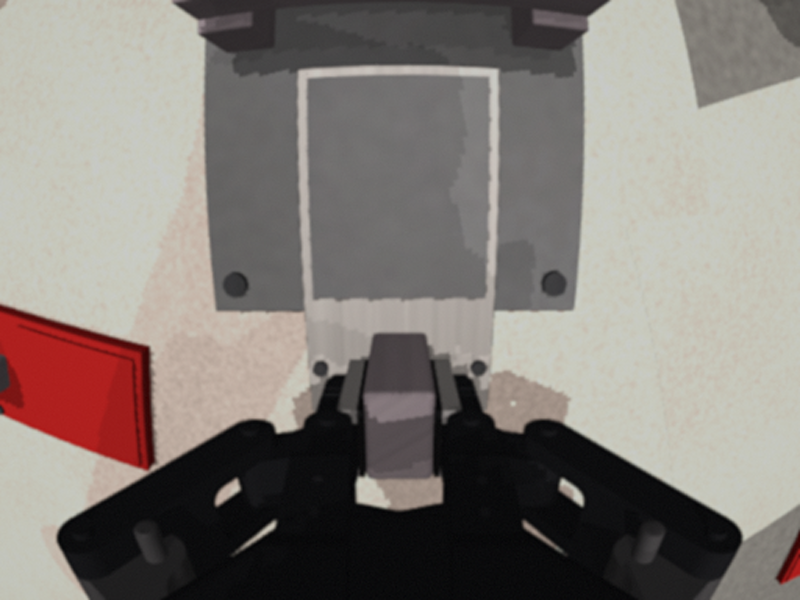

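The plate sits about 1.5 mm right of the slot's middle (plate centre 398.5, cheek and base centre 394) and is straight. I'll correct that and slide in.

Request:
servo_tool --deltas '[{"dx":4,"dy":-1.5,"dz":1,"spin":0,"hand":1},{"dx":7,"dy":0,"dz":0,"spin":0,"hand":1},{"dx":7,"dy":0,"dz":0,"spin":0,"hand":1},{"dx":7,"dy":0,"dz":0,"spin":0,"hand":1},{"dx":7,"dy":0,"dz":0,"spin":0,"hand":1},{"dx":7,"dy":0,"dz":0,"spin":0,"hand":1},{"dx":7,"dy":0,"dz":0,"spin":0,"hand":1},{"dx":7,"dy":0,"dz":0,"spin":0,"hand":1},{"dx":7,"dy":0,"dz":0,"spin":0,"hand":1},{"dx":0,"dy":0,"dz":0,"spin":0,"hand":1}]'

```text
time_s: 10.55
ee_pos: [0.6136, -0.0367, 0.0411]
orientation: [0.0, 0.995, -0.1, 0.001]
force: [0.1, -0.1, -4.0]
opening: 0.225
grasp_force: 59.4
```

Request:
servo_tool --deltas '[{"dx":0,"dy":0,"dz":1.5,"spin":0,"hand":1},{"dx":0,"dy":0,"dz":1,"spin":0,"hand":1},{"dx":0,"dy":0,"dz":0,"spin":0,"hand":1}]'

```text
time_s: 10.85
ee_pos: [0.6116, -0.0363, 0.0382]
orientation: [-0.0, 0.995, -0.1, -0.0]
force: [-0.7, -0.3, -4.1]
opening: 0.224
grasp_force: 59.5
```

Request:
servo_tool --deltas '[{"dx":0,"dy":0,"dz":0.5,"spin":0,"hand":1},{"dx":2,"dy":0,"dz":0,"spin":0,"hand":1},{"dx":2,"dy":0,"dz":0,"spin":0,"hand":1},{"dx":2,"dy":0,"dz":0,"spin":0,"hand":1},{"dx":1,"dy":0,"dz":0,"spin":0,"hand":1},{"dx":0,"dy":0,"dz":0,"spin":0,"hand":1}]'

```text
time_s: 11.45
ee_pos: [0.619, -0.0377, 0.0379]
orientation: [-0.0, 0.995, -0.1, -0.0]
force: [-3.9, 1.2, 2.1]
opening: 0.226
grasp_force: 60.3
```

Request:
servo_tool --deltas '[{"dx":1,"dy":0,"dz":0,"spin":0,"hand":1},{"dx":1,"dy":0,"dz":0,"spin":0,"hand":1},{"dx":0,"dy":0,"dz":0,"spin":0,"hand":1}]'

```text
time_s: 11.75
ee_pos: [0.6208, -0.0381, 0.038]
orientation: [-0.0, 0.995, -0.1, -0.0]
force: [-4.7, -0.2, 2.1]
opening: 0.226
grasp_force: 60.4
```

Request:
servo_tool --deltas '[{"dx":0.7,"dy":0,"dz":0,"spin":0,"hand":1},{"dx":0.7,"dy":0,"dz":0,"spin":0,"hand":1},{"dx":0,"dy":0,"dz":0,"spin":0,"hand":1}]'

```text
time_s: 12.05
ee_pos: [0.6218, -0.0383, 0.038]
orientation: [-0.0, 0.995, -0.1, -0.001]
force: [-5.1, -0.6, 3.0]
opening: 0.223
grasp_force: 60.5
```

Request:
servo_tool --deltas '[{"dx":0.7,"dy":0,"dz":0,"spin":0,"hand":1},{"dx":0.7,"dy":0,"dz":0,"spin":0,"hand":1},{"dx":0,"dy":0,"dz":0,"spin":0,"hand":1}]'

```text
time_s: 12.35
ee_pos: [0.6223, -0.0384, 0.0379]
orientation: [-0.001, 0.995, -0.1, -0.002]
force: [-8.6, 2.0, 5.4]
opening: 0.223
grasp_force: 60.8
```

Request:
servo_tool --deltas '[{"dx":1,"dy":0,"dz":0,"spin":0,"hand":1},{"dx":1,"dy":0,"dz":0,"spin":0,"hand":1},{"dx":0,"dy":0,"dz":0,"spin":0,"hand":1}]'

```text
time_s: 12.65
ee_pos: [0.6222, -0.0384, 0.0379]
orientation: [-0.001, 0.995, -0.1, -0.004]
force: [-12.4, 2.9, 10.8]
opening: 0.226
grasp_force: 61.5
```

```bash
python3 - <<'E'
from h import *
c=cap('wrist');a=cap('scene')
z=cv2.resize(a['color'][215:290,195:295],(800,600),interpolation=cv2.INTER_CUBIC)
cv2.imwrite('pics/w4.png',np.hstack([cv2.resize(c['color'],(400,300)),cv2.resize(z,(400,300))])[...,::-1])
s=readout.state();print(s['ee_pos'],yaw(s['orientation']),s['time_s'],s['force'],s['torque'])
E
```

```text
[ 0.6222094  -0.03832815  0.03792687] -11.466007275321623 12.75 [-12.08925692   3.71052885  10.20007783] [0.53372038 1.88753749 0.07382508]
```

View pics/w4.png

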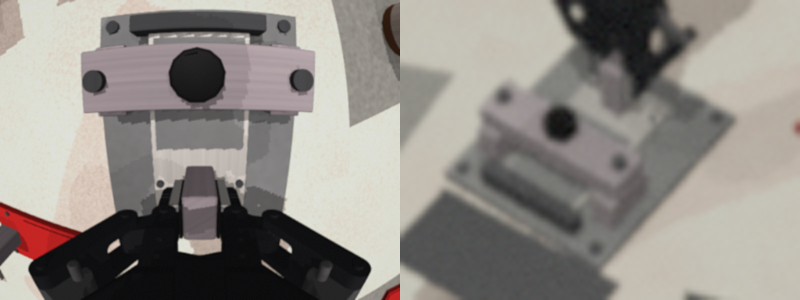

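The wrist view shows the plate's front edge reaching the dark stop bar under the crossbar, centred and straight. The tool has stopped advancing and the push force is rising, so the carrier is home. I'll relax the push and release.

Request:
servo_tool --deltas '[{"dx":-1,"dy":0,"dz":0,"spin":0,"hand":1},{"dx":-0.8,"dy":0,"dz":0,"spin":0,"hand":1},{"dx":0,"dy":0,"dz":0,"spin":0,"hand":1}]'

```text
time_s: 13.05
ee_pos: [0.6223, -0.0384, 0.0379]
orientation: [-0.001, 0.995, -0.1, -0.002]
force: [-7.5, 1.2, 5.3]
opening: 0.225
grasp_force: 60.9
```

Request:
servo_tool --deltas '[{"dx":0,"dy":0,"dz":0,"spin":0,"hand":0.2},{"dx":0,"dy":0,"dz":0,"spin":0,"hand":0},{"dx":0,"dy":0,"dz":0,"spin":0,"hand":-0.3},{"dx":0,"dy":0,"dz":0,"spin":0,"hand":-0.6},{"dx":0,"dy":0,"dz":0,"spin":0,"hand":-1},{"dx":0,"dy":0,"dz":0,"spin":0,"hand":-1},{"dx":0,"dy":0,"dz":0,"spin":0,"hand":-1},{"dx":0,"dy":0,"dz":0,"spin":0,"hand":-1}]'

```text
time_s: 13.85
ee_pos: [0.6239, -0.0387, 0.0377]
orientation: [0.0, 0.995, -0.1, 0.0]
force: [0.3, 0.2, -1.0]
opening: 0.997
grasp_force: 0.0
```

Request:
servo_tool --deltas '[{"dx":0,"dy":0,"dz":-10,"spin":0,"hand":-1},{"dx":0,"dy":0,"dz":-20,"spin":0,"hand":-1},{"dx":0,"dy":0,"dz":-30,"spin":0,"hand":-1},{"dx":0,"dy":0,"dz":-30,"spin":0,"hand":-1},{"dx":-10,"dy":0,"dz":-30,"spin":0,"hand":-1},{"dx":-20,"dy":0,"dz":0,"spin":0,"hand":-1},{"dx":-20,"dy":0,"dz":0,"spin":0,"hand":-1},{"dx":0,"dy":0,"dz":0,"spin":0,"hand":-1}]'

```text
time_s: 14.65
ee_pos: [0.573, -0.0287, 0.1591]
orientation: [-0.001, 0.995, -0.1, -0.0]
force: [0.3, -0.4, -0.3]
opening: 0.997
grasp_force: 0.0
```

```bash
python3 - <<'E'
from h import *
c=cap('wrist')
cv2.imwrite('pics/w5.png',cv2.resize(c['color'],(800,600),interpolation=cv2.INTER_CUBIC)[...,::-1])
s=readout.state();print(s['ee_pos'],yaw(s['orientation']),s['time_s'],s['force'])
E
```

```text
[ 0.5745707  -0.02866969  0.15915551] -11.49381399480005 14.7 [0.37366626 0.25597239 0.72673349]
```

View pics/w5.png

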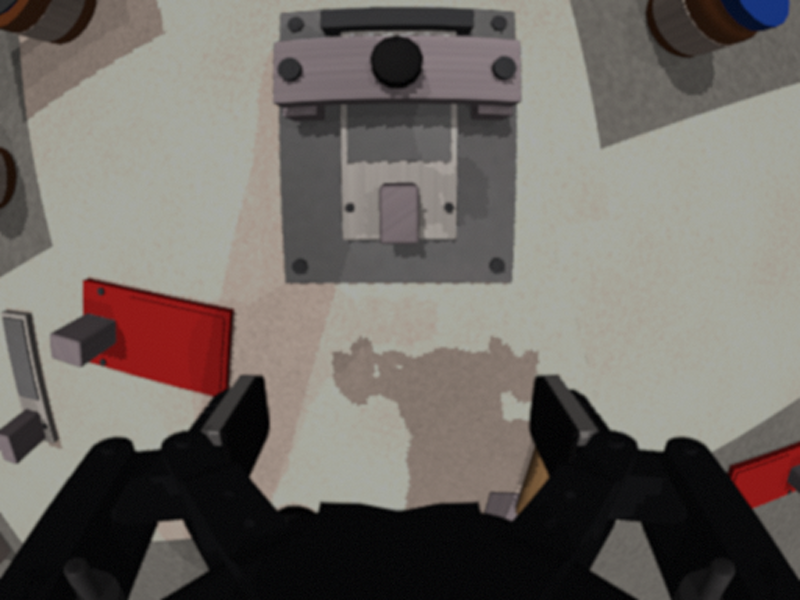

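The carrier lies centred and straight in the slot, with its rear edge at row 240 against the base's rear edge at row 283. A quick numeric check of the depth comes before handing in.

```bash
python3 - <<'E'
from h import *
c=dict(np.load('last_wrist.npz'))
p=wray(c,[(342,240),(457,240)],.02);b=wray(c,[(286,283),(513,283)],.01)
y=np.radians(-11.4);X=np.array([np.cos(y),np.sin(y)]);Y=np.array([-X[1],X[0]])
d=(p.mean(0)-b.mean(0))*1000;print('gap (30 expected)',d@X,'lat',d@Y)
for q in(p,b):
    e=q[0]-q[1];print(np.degrees(np.arctan2(-e[0],e[1])),np.hypot(*e))
W=world(dict(np.load('last_scene.npz')))
E
```

```text
gap (30 expected) 29.493565269625204 lat -0.08562864006064697
-11.484388122046353 0.07046840441464314
-11.474727545567609 0.14936207986014796
```

Fully home, centred and straight to within measurement error. I'm handing it in.

```bash
python3 -c "
from workcell import manip
print(manip.close_job())"
```

```text
the job is handed in; nothing more can be done
None
```

The wide carrier is in the slot, fully home against the stop, lying flat and straight and let go; the narrow carrier was not touched, and the job is handed in at about 15 s of the 35 s allowed.

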